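Comb and denture brush back in the holder

ROBOT

A 6-joint arm with a two-finger parallel gripper is mounted at the origin on the work surface. World frame = base frame: x ahead of the robot, y to its left, z up, the work surface at z = 0. Lengths are in m, angles in rad, forces in N, time in s.
With the tool pointing down it reaches from about 0.25 to 0.725 m from the base axis. Payload 4 kg.
Tool frame: the origin (TCP) lies at the very end of the fingers, on their centre line; the grasp point (between the pads) lies 19 mm behind it; z points along the fingers, y is the line along which they close (so a half turn about z gives the same grasp; the last joint's range is limited). The gripper opens to 85 mm and grips with 20 to 120 N. Pads are 22 mm wide; open, the fingers measure 114 mm over their backs; the gripper's body (76 mm by 85 mm) begins 54 mm behind the grasp point. The pads swing forward as they close: fully open they stand 13 mm farther back than shut.
Start: joints at [-1.211, 0.241, 0.005, 1.335, 0, 1.571], TCP at [0.176, -0.468, 0.231] pointing down, gripper open.
Joint ranges: [-2.72, 2.72], [-1.05, 1.87], [-1.09, 1.28], [-1.99, 2.15], [-1.42, 1.44], [-3.14, 3.14]. Speed limits (rad/s): [2.79, 2.79, 3.14, 3.14, 3.14, 3.14].

INTERFACE

Orientations are given as a unit quaternion [x, y, z, w].
In Python, from workcell import monitor, viewer, job gives the robot as it stands.
- The arm moves only by the tool arm_command, never from a script. Its argument "increments" is a list of rows, each an object of numbers: "dx", "dy", "dz": the shift along the tool's x, y, z in cm; "wx", "wy", "wz": the turn, a rotation vector about the tool's x, y, z in rad; "grip": the finger opening in cm, from 0 to 8.54. In form: [{"dx": .., "dy": .., "dz": .., "wx": .., "wy": .., "wz": .., "grip": ..}, ...]. A call has 1 to 10 rows; each row is the pose to reach, as a shift and turn from the pose commanded when the call began, along the tool's axes at that moment; what a row does not reach only later rows make up. A row lasts 1/10 s, in which the tool goes at most 50 mm and 8.59 degrees, less where a joint would pass 70% of its speed; a pose out of reach is approached as far as the arm can. A call with a gripper value outside its range is refused whole. The fingers move at their own pace and stop on an object; the grip force is fixed at half the most. Time passes only in rows, so rows that repeat a pose let the fingers close. It gives the time, the measured TCP pose, the force, the opening and the grip force at its end, in the units of the state.
- monitor.get_obs(): the state, without advancing time (a new reading comes with each control period).
- viewer.camera(name): name is "side" or "top"; returns (picture, depth): 480x640x3 uint8, red, green, blue; 480x640 float32, m along the optical axis (not along the pixel's ray), 0 where there is no reading.
- viewer.get_calibration(name): a dict with "fovy" (degrees; the focal length in pixels is half the picture's height over the tangent of half this angle, whatever the lens; pixels are square), "cx", "cy" (the principal point, pixels), "view" (4x4, takes a point from world to camera coordinates). Camera axes: x right, y up, looking along -z (the intrinsics and any distortion apply to the point x, -y, -z); pixel columns grow to the right and rows downward; lengths in m; the calibration is good to about 2 mm. A picture is of the moment at which its call begins. get_calibration takes no time and is no camera call.
- job.job_done(): hands the job in; it is judged then, once.
The state is a dict: "clock": time; "joint_pos": joint angles; "joint_vel": joint speeds; "tau": joint torques, N m; "eef_pos": TCP position; "tool_rot": TCP orientation; "ft_force": force on the tool from outside, world axes, zero at the start; "ft_torque": the same for the moment, N m; "grip_width": finger opening in m; "grasp_force": force on a finger pad.
Only numpy, scipy, OpenCV 4.12 (cv2) and the standard library are available. Lean on these libraries where they do the work, as an engineer would, in place of code of your own. Each camera call takes 0.05 s, during which the arm holds its last target. There are 200 camera calls.

TASK

Take the drained comb and the denture brush off the sloping bamboo rest and stand each of them handle-down in the white ceramic holder: the comb in the long narrow slot, the denture brush in the middle well, each all the way down to the bottom, and let go. Leave the toothbrush standing in its well and everything else on the shelf where it is.

Things in the scene. Friction and masses are not known exactly. Their poses are not given: they have to be found in the camera images.
- rest: Fixed bamboo draining rest, base 120x170x10 mm (x -48 to 72). Origin on the shelf, z up. Two places, y = -45 and +45 mm (either thing in either): a thing stands on a ledge, leaning 30 deg from vertical towards +x on a prong 12 mm wide, 100 mm long up the slope. Ledge meets prong at x -30, z 35 mm. Cheeks 18 mm high on the ledge, 20 mm either side of each place's middle; open towards -x.
- holder: Fixed white ceramic toothbrush holder, block 62 (x) x 216 (y) x 70 (z) mm, origin in the middle of its underside, z up. Three openings 60 mm deep (floors 10 mm above its underside), mouths chamfered 3 mm: y = -68 mm: slot 14 (x) x 40 (y) mm; y = 0: well 24 (x) x 28 (y) mm; y = +70 mm: well 22 x 22 mm with the toothbrush in it.
- slot_floor (a point): Middle of the floor of the holder's narrow slot (60 mm below its mouth); axes those of the holder.
- well_floor (a point): Middle of the floor of the holder's middle well (60 mm below its mouth); axes those of the holder.
- comb: Grey plastic comb, 148 mm long, 8 mm thick. Plain handle 32 mm wide over the lower 112 mm, then teeth, 24 mm wide, at the top. Origin: middle of the handle's end, on the back face; z along the comb from handle to teeth, y across its width; it fills x = -8 mm to 0. The x = 0 face lies on the rest's prong.
- comb_foot (a point): Centre of the comb's handle end (x = -4 mm in the comb's frame).
- brush: White plastic denture brush, 148 mm long. Handle 20 (y) x 16 (x) mm over the lower 118 mm, then a head 18 mm wide (y) with bristles on the front (x = -27 to -4 mm). Origin: middle of the handle's end, on its back face; z along the brush from handle to head; the handle fills x = -16 mm to 0. The x = 0 face lies on the rest's prong.
- brush_foot (a point): Centre of the brush's handle end (x = -8 mm in the brush's frame).
- toothbrush: White toothbrush, 162 mm long, handle 10 x 13 mm, standing head up in the holder's end well (its top about 172 mm above the shelf). Origin at the centre of its foot, z along it. Stays there.
- nailbrush: Wooden nailbrush, 85 x 36 x 36 mm, lying bristles down. Origin at the centre of its underside. Not to be moved.
- soap_dish: Stainless steel soap dish 130 x 90 x 22 mm with a bar of soap in it, 28 mm high in all. Origin at the centre of its underside. Not to be moved.
- tumbler: Clear tumbler, 72 mm across, 95 mm high. Origin at the centre of its underside. Not to be moved.
- jar: Amber glass jar, 72 mm across, 70 mm high. Origin at the centre of its underside. Not to be moved.
Mind the look-alikes: they are no part of the job. What is shaped like the brush but orange is not meant. Several things have the shape of the comb; the one meant has the colours described above.

How it is judged:
At the end, for the whole second after the job is handed in: Comb teeth up in the slot, denture brush head up in the middle well: each foot within 10 mm sideways of the middle and 6 mm of the floor, leaning under 0.25 rad (comb) or 0.35 rad (brush), let go, at rest; toothbrush still on the floor of its well (within 10 mm), leaning under 0.45 rad (horizontal distance between comb_foot and slot_floor below 0.01 m and z of each of comb_foot, brush_foot in the frame of holder below 0.016 m and angle between comb's own z axis and vertical below 0.25 rad and linear speed of each of comb, brush below 0.03 m/s and horizontal distance between brush_foot and well_floor below 0.01 m and angle between brush's own z axis and vertical below 0.35 rad and angle between toothbrush's own z axis and vertical below 0.45 rad and z of toothbrush in the frame of holder below 0.02 m); the robot touches nothing.
It fails at once if the nailbrush is moved more than 30 mm or tipped (distance of nailbrush from where it was at the start of the episode above 0.03 m or angle between nailbrush's own z axis and vertical above 0.4 rad).
It fails at once if the soap dish is moved more than 30 mm or tipped (distance of soap_dish from where it was at the start of the episode above 0.03 m or angle between soap_dish's own z axis and vertical above 0.4 rad).
It fails at once if the tumbler or jar is moved more than 30 mm or tipped (distance of any of tumbler, jar from where it was at the start of the episode above 0.03 m or angle between any of tumbler, jar's own z axis and vertical above 0.4 rad).
It fails at once if the toothbrush is lifted 40 mm or more off the floor of its well (z of toothbrush in the frame of holder above 0.05 m).
It also fails if it takes over 67 s, if anything falls off the work surface, if the arm or the gripper's body presses on something with over 40 N, if the wrist force passes 120 N, or if a joint passes its speed limit or range.

## Working session

There is one attempt and no reset: what is moved stays moved. The work goes in short steps, Python scripts to look and compute and a tool call to move; the robot and the scene stay as the last step left them, time stands still between calls to the robot, and variables do not carry over. Pictures are saved under pics/ and viewed, at most 10 in all, crops included, and the job is handed in when it is done.

Besides the shell and the picture viewer there is one more tool, called after "Call:" as name(argument=value, ...), one argument or row to a line, values as JSON. arm_command: Moves the arm, as the interface text tells. Its arguments: {"type":"object","properties":{"increments":{"type":"array","items":{"type":"object","properties":{"dx":{"type":"number"},"dy":{"type":"number"},"dz":{"type":"number"},"wx":{"type":"number"},"wy":{"type":"number"},"wz":{"type":"number"},"grip":{"type":"number"}}}}},"required":["increments"]}

```bash
mkdir -p pics; ls; cat > h.py <<'E'
import numpy as np, cv2
from workcell import monitor, viewer, job
def snap(n):
    p,d=viewer.camera(n); c=viewer.get_calibration(n); return p,d,c
def world(d,c,dist=None):
    f=240/np.tan(np.radians(c["fovy"])/2)
    v,u=np.mgrid[0:480,0:640]
    X=(u-c["cx"])/f*d; Y=-(v-c["cy"])/f*d
    P=np.stack([X,Y,-d,np.ones_like(d)],-1)
    return (P@np.linalg.inv(np.array(c["view"])).T)[...,:3]
E
python3 - <<'E'
from h import *
for n in("side","top"):
    p,d,c=snap(n); cv2.imwrite(f"pics/{n}0.png",p[...,::-1]); np.savez(f"{n}0.npz",p=p,d=d)
    print(n,{k:(np.round(v,4).tolist() if k=="view" else v) for k,v in c.items()})
print(monitor.get_obs())
E
```

```text
pics
side {'fovy': 54.68489318890112, 'cx': 319.4892252128586, 'cy': 236.89496208714607, 'view': [[0.9577, -0.2877, -0.0046, -0.4925], [0.2026, 0.6631, 0.7206, -0.1655], [-0.2042, -0.691, 0.6934, -0.7248], [0.0, 0.0, 0.0, 1.0]]}
top {'fovy': 55.92058181623365, 'cx': 325.3791761732532, 'cy': 240.2579184212503, 'view': [[-0.0001, -0.9997, 0.0231, 0.0036], [0.9843, 0.004, 0.1764, -0.5265], [-0.1764, 0.0228, 0.9841, -0.7704], [0.0, 0.0, 0.0, 1.0]]}
{'clock': 0.1, 'joint_pos': array([-1.21100760e+00,  2.41329589e-01,  3.85593820e-03,  1.33519124e+00,
        1.35052936e-05,  1.57079936e+00]), 'joint_vel': array([-0.00085109, -0.00189606,  0.00302495,  0.00044615,  0.00085028,
        0.00059151]), 'tau': array([ 4.94917385e-04, -3.73137939e+01,  2.53010058e+01,  1.08924220e-02,
        5.13946006e-06,  8.79662167e-06]), 'eef_pos': array([ 0.17584366, -0.46745668,  0.23050484]), 'tool_rot': array([ 9.83862442e-01,  1.78924069e-01, -1.60524512e-04, -9.20411906e-04]), 'ft_force': array([-0.06847011, -0.60443458,  0.09540125]), 'ft_torque': array([ 0.01467117,  0.03485204, -0.01743191]), 'grasp_force': 0.0, 'grip_width': 0.08506568309874059}
```

View pics/top0.png

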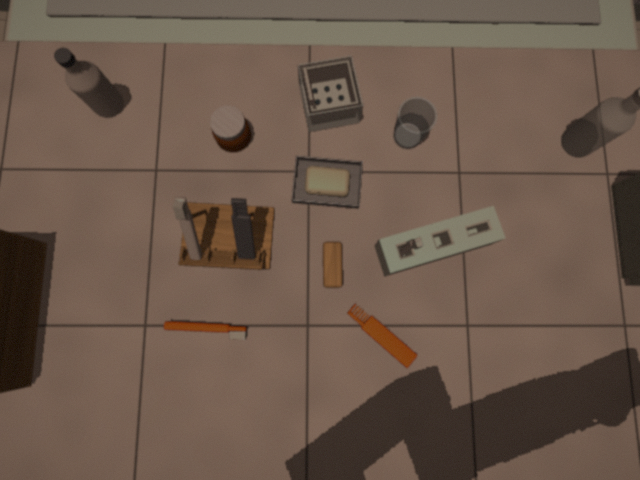

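View pics/side0.png

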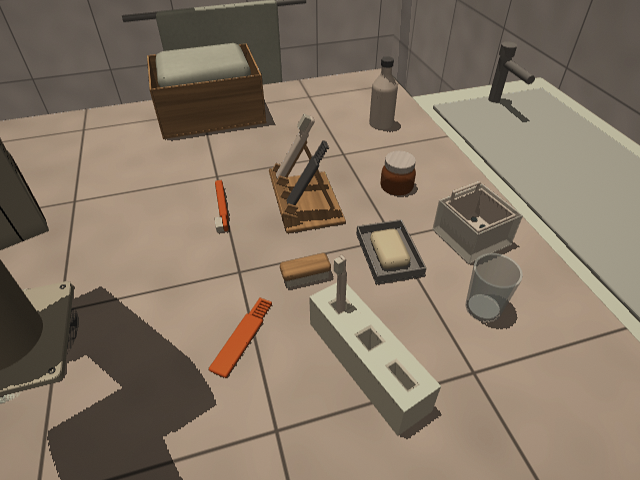

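Top view: the comb candidates are the dark grey one at (243,230) on the rest and the orange one at (383,337). The brush candidates are the white/grey one at (190,230) on the rest and the orange one at (205,328). The grey and white ones on the rest fit the description. The holder is at (440,240), with the toothbrush in its left well, the middle well at (442,240) and the slot at (478,229). I'll confirm with a crop and measure.

```bash
cat > m.py <<'E'
from h import *
for n in("top","side"):
    z=np.load(n+"0.npz"); p,d=z["p"],z["d"]; c=viewer.get_calibration(n); W=world(d,c)
    np.save(n+"W.npy",W)
    tab=(np.abs(W[...,2])<.006)&(d>0); 
    print(n,"table z percentiles",np.percentile(W[...,2][(d>0)&(np.abs(W[...,2])<.03)],[5,25,50,75,95]).round(4))
    hsv=cv2.cvtColor(p,cv2.COLOR_RGB2HSV)
    # holder top
    m=(np.abs(W[...,2]-.07)<.006)&(d>0)&(W[...,1]<-0.03)&(W[...,1]>-.45)&(W[...,0]>.3)&(W[...,0]<.65)
    k,l,s,_=cv2.connectedComponentsWithStats(m.astype(np.uint8))
    i=1+np.argmax(s[1:,4]); q=W[l==i]; print("holder",s[i],q[:,2].mean(), cv2.minAreaRect((q[:,:2]*1000).astype(np.float32)))
    # rest base
    m=(np.abs(W[...,2]-.01)<.004)&(hsv[...,1]>110)&(W[...,1]>.06)&(W[...,1]<.35)&(W[...,0]>.35)&(W[...,0]<.7)
    k,l,s,_=cv2.connectedComponentsWithStats(m.astype(np.uint8))
    for i in np.argsort(-s[1:,4])[:1]+1:
        q=W[l==i]; print("rest",s[i],q[:,2].mean(), cv2.minAreaRect((q[:,:2]*1000).astype(np.float32)))
    # upper things over rest
    m=(W[...,2]>.03)&(d>0)&(hsv[...,1]<90)&(W[...,1]>.04)&(W[...,1]<.35)&(W[...,0]>.4)&(W[...,0]<.66)
    k,l,s,_=cv2.connectedComponentsWithStats(m.astype(np.uint8))
    for i in np.argsort(-s[1:,4])[:3]+1:
        q=W[l==i]; print("obj",s[i],q.min(0).round(3),q.max(0).round(3),p[l==i].mean(0).round())
a=np.load("side0.npz")["p"][90:240,180:380]; b=np.load("top0.npz")["p"][180:290,160:307]
cv2.imwrite("pics/crop.png",np.hstack([cv2.resize(a,(400,400),interpolation=2),cv2.resize(b,(400,400),interpolation=2)])[...,::-1])
E
python3 m.py
```

```text
top table z percentiles [-0.0019 -0.0004  0.0007  0.0018  0.0048]
holder [ 379  206  127   67 3609] 0.07039195315680545 ((526.175537109375, -201.5552978515625), (62.21318054199219, 217.14463806152344), 16.716922760009766)
rest [ 188  202   49   50 1723] 0.01039856549151782 ((559.095458984375, 218.82122802734375), (106.98936462402344, 81.88993072509766), 7.8842549324035645)
obj [231 198  24  61 973] [0.494 0.129 0.044] [0.572 0.16  0.169] [48. 41. 37.]
obj [173 197  28  63 774] [0.491 0.224 0.048] [0.573 0.245 0.179] [95. 79. 68.]
side table z percentiles [-0.0005  0.0007  0.0016  0.0026  0.0133]
holder [ 309  282  132  132 5581] 0.07065407160453681 ((527.196533203125, -198.81045532226562), (63.61432647705078, 217.75027465820312), 16.6193904876709)
rest [ 285  172   61   61 1705] 0.011515270950459254 ((543.19189453125, 189.27334594726562), (169.0304412841797, 118.97696685791016), 87.40068054199219)
obj [276 113  39  66 743] [0.492 0.219 0.046] [0.575 0.265 0.178] [110.  98.  84.]
obj [287 140  42  65 712] [0.494 0.128 0.042] [0.573 0.234 0.169] [55. 51. 47.]
obj [306 145   2   2   2] [0.558 0.237 0.107] [0.56  0.237 0.109] [128. 107.  88.]
```

View pics/crop.png

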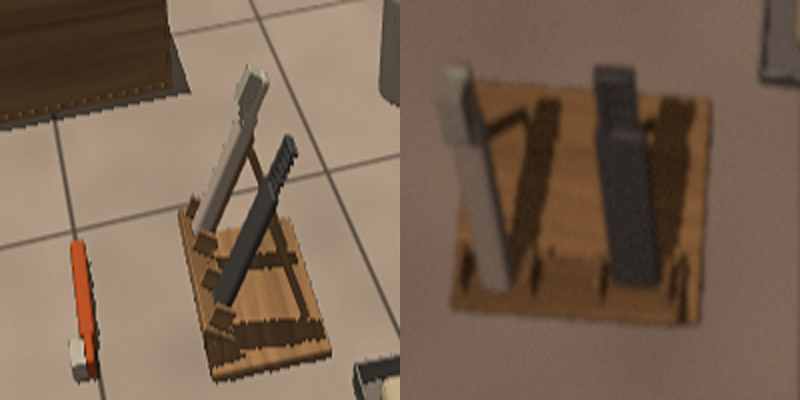

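The crop confirms it: the light (white) denture brush with a bristle head stands in the +y place and the grey comb with teeth up in the -y place. Both are on the rest, and the orange ones lie on the shelf. Next I refine the poses and make a test move up.

```bash
cat > c.py <<'E'
from h import *
th=np.radians(-2.6); R=np.array([[np.cos(th),-np.sin(th)],[np.sin(th),np.cos(th)]]); O=np.array([.531,.1898])
for n in("top","side"):
    p=np.load(n+"0.npz")["p"]; W=np.load(n+"W.npy"); hsv=cv2.cvtColor(p,cv2.COLOR_RGB2HSV)
    m=(W[...,2]>.03)&(hsv[...,1]<90)&(W[...,1]>.04)&(W[...,1]<.35)&(W[...,0]>.4)&(W[...,0]<.66)
    q=W[m]; L=(q[:,:2]-O)@R; x=L[:,0]+.03; z=q[:,2]-.035
    s=x*.5+z*.866; xo=x*.866-z*.5
    for nm,y0 in(("comb",-.045),("brush",.045)):
        for s0 in(.03,.06,.09,.105,.125,.14):
            k=(abs(s-s0)<.006)&(abs(L[:,1]-y0)<.03)
            if k.sum()>8: print(n,nm,s0,k.sum(),"y",np.percentile(L[k,1]*1000,[3,97]).round(1),"xo",np.percentile(xo[k]*1000,[5,50,95]).round(1))
        k=abs(L[:,1]-y0)<.03; print(" s range",s[k].min().round(4),s[k].max().round(4))
E
python3 c.py
```

```text
top comb 0.03 71 y [-58.8 -32.8] xo [-10.1  -8.5  -6.8]
top comb 0.06 77 y [-59.3 -32.4] xo [-9.8 -8.5 -7.2]
top comb 0.09 85 y [-58.6 -32.5] xo [-10.   -8.4  -7.2]
top comb 0.105 92 y [-59.4 -32. ] xo [-9.6 -8.2 -6.2]
top comb 0.125 70 y [-55.  -35.2] xo [-8.7 -6.8 -4.2]
top comb 0.14 70 y [-56.4 -35.2] xo [-8.9 -6.5 -3.9]
 s range 0.0063 0.1501
top brush 0.03 52 y [35.7 53.2] xo [-17.  -15.4  -9.4]
top brush 0.06 50 y [35.8 51.7] xo [-17.1 -15.8 -13.4]
top brush 0.09 66 y [35.4 53.6] xo [-16.9 -15.4 -12.7]
top brush 0.105 60 y [35.6 53.3] xo [-17.1 -15.4 -11.5]
top brush 0.125 66 y [37. 52.] xo [-27.6 -25.4 -11.3]
top brush 0.14 85 y [36.8 51.8] xo [-27.3 -25.6 -10.5]
 s range 0.0054 0.1503
side comb 0.03 57 y [-58.1 -30.8] xo [-9.1 -7.7 -3.5]
side comb 0.06 58 y [-58.8 -32.2] xo [-9.  -7.7 -2.4]
side comb 0.09 65 y [-57.8 -28.7] xo [-8.9 -7.6 -2.7]
side comb 0.105 65 y [-58.8 -30.2] xo [-8.8 -7.8 -2.4]
side comb 0.125 55 y [-54.7 -33. ] xo [-8.1 -6.  -2.3]
side comb 0.14 56 y [-56.  -31.7] xo [-8.5 -6.5 -2.8]
 s range 0.0034 0.1505
side brush 0.03 56 y [36.4 53.6] xo [-16.3 -11.8  -2.5]
side brush 0.06 58 y [37.1 53.3] xo [-16.4 -12.3  -1.5]
side brush 0.09 65 y [36.1 54.6] xo [-16.7 -12.   -1.5]
side brush 0.105 62 y [36.3 53.2] xo [-16.2 -12.5  -3.2]
side brush 0.125 73 y [38.5 52.1] xo [-26.6 -15.2  -5. ]
side brush 0.14 84 y [38.2 52.3] xo [-26.6 -18.3  -6.2]
 s range 0.0042 0.1508
```

Call:
arm_command(
  increments=[
    {"dz":-3},
    {"dz":-6},
    {"dz":-9,"wz":0.1},
    {"dz":-12,"wz":0.2},
    {"dz":-12,"wz":0.2},
    {"dz":-12,"wz":0.2},
  ],
)

```text
validation failed for argument at $.in...
```

```bash
python3 -c "
from h import *
o=monitor.get_obs()
for k in ('joint_pos','eef_pos','tool_rot'):print(k,o[k].round(4))"
```

```text
joint_pos [-1.211   0.2413  0.0039  1.3352  0.      1.5708]
eef_pos [ 0.1758 -0.4675  0.2305]
tool_rot [ 9.839e-01  1.789e-01 -2.000e-04 -9.000e-04]
```

Measurements match the model within 1–2 mm. The move was refused, so I'll give every field.

Call:
arm_command(
  increments=[
    {"dx":0,"dy":0,"dz":-6,"wx":0,"wy":0,"wz":0.1,"grip":8.5},
    {"dx":0,"dy":0,"dz":-12,"wx":0,"wy":0,"wz":0.2,"grip":8.5},
    {"dx":0,"dy":0,"dz":-12,"wx":0,"wy":0,"wz":0.2,"grip":8.5},
    {"dx":0,"dy":0,"dz":-12,"wx":0,"wy":0,"wz":0.2,"grip":8.5},
  ],
)

```text
clock: 0.5
eef_pos: [0.1765, -0.4693, 0.3548]
tool_rot: [0.997, 0.08, 0.001, 0.003]
ft_force: [0.1, -0.4, -0.1]
grip_width: 0.0852
grasp_force: 0.0
```

```bash
cat >> h.py <<'E'
from scipy.spatial.transform import Rotation as Ro
REST=(.531,.1898,-2.6); HOLD=(.5265,-.2000,16.7)
def fr(p): return np.array([p[0],p[1],0]),Ro.from_euler('z',p[2],degrees=True)
def go(pos,rot,tcp=True):
    """print delta from the measured pose to tool pose pos,rot in tool axes: cm, rad"""
    o=monitor.get_obs(); r=Ro.from_quat(o["tool_rot"]); d=r.inv().apply(np.array(pos)-o["eef_pos"])*100
    w=(r.inv()*rot).as_rotvec()
    print("delta cm",d.round(2),"rotvec",w.round(3),"| q",o["joint_pos"].round(2),"t",round(o["clock"],2),"w",o["grip_width"].round(4),"pos",o["eef_pos"].round(4),"target",np.round(pos,4))
def grasp(y0,xo,s,back,flip=1):
    """TCP pose for grasping at s along a thing at rest place y0, standoff back along the tool"""
    t,r=fr(REST); X=np.array([.866,0,-.5]);Z=np.array([.5,0,.866])
    p=np.array([-.03,y0,.035])+xo*X+(s-.019+back)*Z
    M=np.stack([flip*X,[0,-flip,0],-Z],1)
    return t+r.apply(p), r*Ro.from_matrix(M)
def place(y0,s,h,flip=1,lx=0):
    """TCP pose with the foot h above the well floor"""
    t,r=fr(HOLD); return t+r.apply([lx,y0,.010+h+s-.019]), r*Ro.from_matrix(np.diag([flip,-flip,-1.]))
E
python3 -c "
from h import *
for f in(1,-1): go(*grasp(-.045,-.004,.105,.10,f))"
```

```text
Traceback (most recent call last):
  File "h.py", line 18, in go
    print("delta cm",d.round(2),"rotvec",w.round(3),"| q",o["joint_pos"].round(2),"t",round(o["clock"],2),"w",o["grip_width"].round(4),"pos",o["eef_pos"].round(4),"target",np.round(pos,4))
                                                                                                              ^^^^^^^^^^^^^^^^^^^^^
AttributeError: 'float' object has no attribute 'round'
```

```bash
sed -i 's/o\["grip_width"\].round(4)/round(o["grip_width"],4)/' h.py
python3 -c "
from h import *
for f in(1,-1): go(*grasp(-.045,-.004,.105,.10,f))"
```

```text
delta cm [ 50.37 -53.92  15.38] rotvec [ 0.06  -0.524  0.199] | q [-1.21  0.22  0.3   1.64  0.    1.77] t 0.5 w 0.0852 pos [ 0.1765 -0.4693  0.3548] target [0.5884 0.1421 0.1981]
delta cm [ 50.37 -53.92  15.38] rotvec [ 0.765  0.088 -2.843] | q [-1.21  0.22  0.3   1.64  0.    1.77] t 0.5 w 0.0852 pos [ 0.1765 -0.4693  0.3548] target [0.5884 0.1421 0.1981]
```

q6 rises with +wz, so the half-turned grasp (flip −1) keeps q6 in range. Swinging over at height.

Call:
arm_command(
  increments=[
    {"dx":3,"dy":-3.2,"dz":0,"wx":0,"wy":0,"wz":-0.14,"grip":8.5},
    {"dx":6,"dy":-6.4,"dz":0,"wx":0,"wy":0,"wz":-0.28,"grip":8.5},
    {"dx":9,"dy":-9.6,"dz":0,"wx":0,"wy":0,"wz":-0.42,"grip":8.5},
    {"dx":12,"dy":-12.8,"dz":0,"wx":0,"wy":0,"wz":-0.56,"grip":8.5},
    {"dx":15,"dy":-16,"dz":0,"wx":0,"wy":0,"wz":-0.7,"grip":8.5},
    {"dx":18,"dy":-19.3,"dz":0,"wx":0,"wy":0,"wz":-0.84,"grip":8.5},
    {"dx":21,"dy":-22.5,"dz":0,"wx":0,"wy":0,"wz":-0.98,"grip":8.5},
    {"dx":24,"dy":-25.7,"dz":0,"wx":0,"wy":0,"wz":-1.12,"grip":8.5},
    {"dx":27,"dy":-28.9,"dz":0,"wx":0,"wy":0,"wz":-1.26,"grip":8.5},
    {"dx":30,"dy":-32.1,"dz":0,"wx":0,"wy":0,"wz":-1.4,"grip":8.5},
  ],
)

```text
clock: 1.5
eef_pos: [0.4212, -0.1015, 0.3498]
tool_rot: [0.709, 0.705, -0.001, -0.001]
ft_force: [-0.1, -0.7, 0.5]
grip_width: 0.085
grasp_force: 0.0
```

```bash
python3 -c "
from h import *
go(*grasp(-.045,-.004,.105,.10,-1))"
```

```text
delta cm [24.44 16.64 15.14] rotvec [ 0.398  0.414 -1.493] | q [-0.24  0.09  0.13  1.61 -0.    1.34] t 1.5 w 0.085 pos [ 0.4212 -0.1015  0.3498] target [0.5884 0.1421 0.1981]
```

Call:
arm_command(
  increments=[
    {"dx":2.2,"dy":1.5,"dz":1.4,"wx":0.036,"wy":0.037,"wz":-0.135,"grip":8.5},
    {"dx":4.4,"dy":3,"dz":2.7,"wx":0.072,"wy":0.074,"wz":-0.27,"grip":8.5},
    {"dx":6.6,"dy":4.5,"dz":4.1,"wx":0.108,"wy":0.111,"wz":-0.405,"grip":8.5},
    {"dx":8.8,"dy":6,"dz":5.4,"wx":0.144,"wy":0.149,"wz":-0.54,"grip":8.5},
    {"dx":11,"dy":7.5,"dz":6.8,"wx":0.18,"wy":0.186,"wz":-0.675,"grip":8.5},
    {"dx":13.2,"dy":9,"dz":8.2,"wx":0.215,"wy":0.223,"wz":-0.81,"grip":8.5},
    {"dx":15.4,"dy":10.5,"dz":9.5,"wx":0.25,"wy":0.26,"wz":-0.945,"grip":8.5},
    {"dx":17.6,"dy":12,"dz":10.9,"wx":0.287,"wy":0.298,"wz":-1.08,"grip":8.5},
    {"dx":19.8,"dy":13.5,"dz":12.2,"wx":0.323,"wy":0.335,"wz":-1.21,"grip":8.5},
    {"dx":22,"dy":15,"dz":13.6,"wx":0.358,"wy":0.373,"wz":-1.345,"grip":8.5},
  ],
)

```text
clock: 2.5
eef_pos: [0.5735, 0.1155, 0.213]
tool_rot: [0.099, 0.966, 0.006, -0.239]
ft_force: [0.6, -1.3, 1.4]
grip_width: 0.0847
grasp_force: 0.0
```

```bash
python3 -c "
from h import *
go(*grasp(-.045,-.004,.105,.10,-1))"
```

```text
delta cm [-1.49  2.96  0.79] rotvec [ 0.041  0.04  -0.148] | q [0.14 0.86 0.87 2.04 0.12 0.31] t 2.5 w 0.0847 pos [0.5735 0.1155 0.213 ] target [0.5884 0.1421 0.1981]
```

Call:
arm_command(
  increments=[
    {"dx":-0.75,"dy":1.5,"dz":0.4,"wx":0.02,"wy":0.02,"wz":-0.075,"grip":8.5},
    {"dx":-1.5,"dy":2.95,"dz":0.8,"wx":0.041,"wy":0.04,"wz":-0.148,"grip":8.5},
    {"dx":-1.5,"dy":2.95,"dz":0.8,"wx":0.041,"wy":0.04,"wz":-0.148,"grip":8.5},
    {"dx":-1.5,"dy":2.95,"dz":0.8,"wx":0.041,"wy":0.04,"wz":-0.148,"grip":8.5},
  ],
)

```text
clock: 2.9
eef_pos: [0.587, 0.1414, 0.1972]
tool_rot: [0.025, 0.966, 0.005, -0.258]
ft_force: [0.6, -0.6, -0.8]
grip_width: 0.0844
grasp_force: 0.0
```

```bash
python3 -c "
from h import *
go(*grasp(-.045,-.004,.105,.10,-1)); go(*grasp(-.045,-.004,.105,.0,-1))
p,d,c=snap('side');cv2.imwrite('pics/s1.png',p[60:300,150:470,::-1].repeat(2,0).repeat(2,1))"
```

```text
delta cm [-0.08  0.08 -0.15] rotvec [ 0.     0.001 -0.006] | q [0.18 0.98 1.05 2.15 0.11 0.2 ] t 2.9 w 0.0844 pos [0.587  0.1414 0.1972] target [0.5884 0.1421 0.1981]
delta cm [-0.07  0.08  9.85] rotvec [ 0.     0.001 -0.006] | q [0.18 0.98 1.05 2.15 0.11 0.2 ] t 2.9 w 0.0844 pos [0.587  0.1414 0.1972] target [0.5385 0.1444 0.1115]
```

View pics/s1.png

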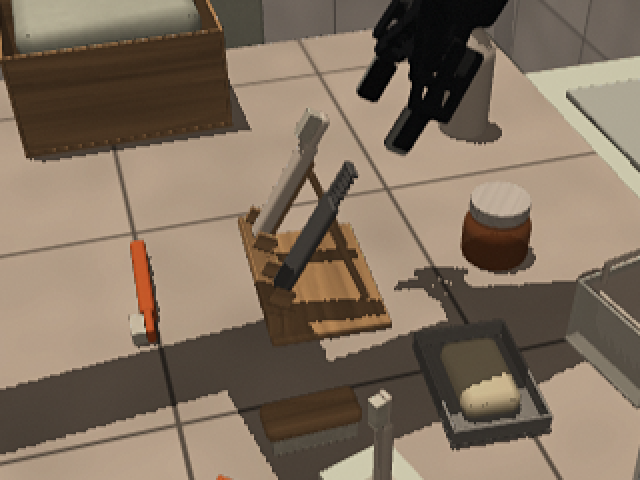

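The fingers straddle the comb's line, but q4 is at its limit. The pads only close along y, so I'll tilt the tool less (12° instead of 30°) and lean it at the holder instead.

```bash
cat >> h.py <<'E'
def Rt(a): # tool rotation (flip -1) whose back axis leans a deg towards +x of the frame
    a=np.radians(a); Z=np.array([np.sin(a),0,np.cos(a)]); X=np.array([np.cos(a),0,-np.sin(a)])
    return Ro.from_matrix(np.stack([-X,[0,1,0],-Z],1)),Z
def grasp(y0,xo,s,back,t=12):
    T,r=fr(REST); X=np.array([.866,0,-.5]); R,Z=Rt(t)
    p=np.array([-.03,y0,.035])+xo*X+s*np.array([.5,0,.866])+(back-.019)*Z
    return T+r.apply(p), r*R
def place(y0,s,h,t=12,lx=0,ly=0):
    T,r=fr(HOLD); R,Z=Rt(t-30); return T+r.apply(np.array([lx,y0+ly,.010+h+s])-.019*Z), r*R
E
python3 -c "
from h import *
go(*grasp(-.045,-.004,.105,.10)); print(monitor.get_obs()['joint_pos'][3])"
```

```text
delta cm [2.36 0.12 0.39] rotvec [ 0.    -0.311 -0.006] | q [0.18 0.98 1.05 2.15 0.11 0.2 ] t 2.95 w 0.0851 pos [0.5871 0.1409 0.1988] target [0.5648 0.1432 0.2072]
2.148659876373055
```

Call:
arm_command(
  increments=[
    {"dx":0.8,"dy":0.05,"dz":0,"wx":0,"wy":-0.11,"wz":0,"grip":8.5},
    {"dx":1.6,"dy":0.1,"dz":0.2,"wx":0,"wy":-0.22,"wz":0,"grip":8.5},
    {"dx":2.35,"dy":0.1,"dz":0.4,"wx":0,"wy":-0.31,"wz":-0.005,"grip":8.5},
    {"dx":2.35,"dy":0.1,"dz":0.4,"wx":0,"wy":-0.31,"wz":-0.005,"grip":8.5},
    {"dx":2.35,"dy":0.1,"dz":0.4,"wx":0,"wy":-0.31,"wz":-0.005,"grip":8.5},
  ],
)

```text
clock: 3.45
eef_pos: [0.5643, 0.1425, 0.2104]
tool_rot: [0.023, 0.994, 0.003, -0.103]
ft_force: [0.1, -0.4, 0.5]
grip_width: 0.085
grasp_force: 0.0
```

```bash
python3 -c "
from h import *
go(*grasp(-.045,-.004,.105,.0))"
```

```text
delta cm [-0.08  0.06 10.31] rotvec [ 0.002  0.003 -0.002] | q [0.22 0.59 0.45 1.63 0.06 0.26] t 3.45 w 0.085 pos [0.5643 0.1425 0.2104] target [0.544  0.1442 0.1093]
```

Call:
arm_command(
  increments=[
    {"dx":-0.1,"dy":0.05,"dz":1.5,"wx":0,"wy":0,"wz":0,"grip":8.5},
    {"dx":-0.1,"dy":0.05,"dz":3,"wx":0,"wy":0,"wz":0,"grip":8.5},
    {"dx":-0.1,"dy":0.05,"dz":4.5,"wx":0,"wy":0,"wz":0,"grip":8.5},
    {"dx":-0.1,"dy":0.05,"dz":6,"wx":0,"wy":0,"wz":0,"grip":8.5},
    {"dx":-0.1,"dy":0.05,"dz":7.5,"wx":0,"wy":0,"wz":0,"grip":8.5},
    {"dx":-0.1,"dy":0.05,"dz":9,"wx":0,"wy":0,"wz":0,"grip":8.5},
    {"dx":-0.1,"dy":0.05,"dz":10,"wx":0,"wy":0,"wz":0,"grip":8.5},
    {"dx":-0.1,"dy":0.05,"dz":10.3,"wx":0,"wy":0,"wz":0,"grip":8.5},
    {"dx":-0.1,"dy":0.05,"dz":10.3,"wx":0,"wy":0,"wz":0,"grip":8.5},
    {"dx":-0.1,"dy":0.05,"dz":10.3,"wx":0,"wy":0,"wz":0,"grip":8.5},
  ],
)

```text
clock: 4.45
eef_pos: [0.546, 0.145, 0.1073]
tool_rot: [0.023, 0.994, 0.003, -0.103]
ft_force: [-0.1, -0.3, 0.2]
grip_width: 0.0847
grasp_force: 0.0
```

```bash
python3 -c "
from h import *
go(*grasp(-.045,-.004,.105,.0))
p,d,c=snap('side');cv2.imwrite('pics/s2.png',p[60:260,200:420,::-1].repeat(3,0).repeat(3,1)[:600])"
```

```text
delta cm [ 0.23 -0.09 -0.16] rotvec [ 0.001  0.002 -0.001] | q [0.23 0.6  0.21 1.38 0.06 0.27] t 4.45 w 0.0847 pos [0.546  0.145  0.1073] target [0.544  0.1442 0.1093]
```

View pics/s2.png

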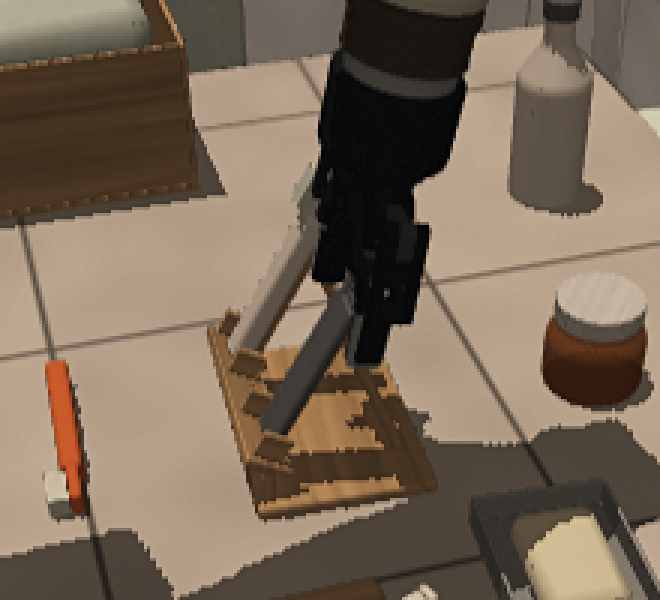

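The fingers straddle the comb's upper handle. Correct 2 mm and close.

Call:
arm_command(
  increments=[
    {"dx":0.15,"dy":-0.05,"dz":-0.1,"wx":0,"wy":0,"wz":0,"grip":8.5},
    {"dx":0.15,"dy":-0.05,"dz":-0.1,"wx":0,"wy":0,"wz":0,"grip":5},
    {"dx":0.15,"dy":-0.05,"dz":-0.1,"wx":0,"wy":0,"wz":0,"grip":4},
    {"dx":0.15,"dy":-0.05,"dz":-0.1,"wx":0,"wy":0,"wz":0,"grip":3.5},
    {"dx":0.15,"dy":-0.05,"dz":-0.1,"wx":0,"wy":0,"wz":0,"grip":2},
    {"dx":0.15,"dy":-0.05,"dz":-0.1,"wx":0,"wy":0,"wz":0,"grip":2},
    {"dx":0.15,"dy":-0.05,"dz":-0.1,"wx":0,"wy":0,"wz":0,"grip":2},
    {"dx":0.15,"dy":-0.05,"dz":-0.1,"wx":0,"wy":0,"wz":0,"grip":2},
    {"dx":0.15,"dy":-0.05,"dz":-0.1,"wx":0,"wy":0,"wz":0,"grip":2},
    {"dx":0.15,"dy":-0.05,"dz":-0.1,"wx":0,"wy":0,"wz":0,"grip":2},
  ],
)

```text
clock: 5.5
eef_pos: [0.5439, 0.1446, 0.1083]
tool_rot: [0.023, 0.994, 0.003, -0.104]
ft_force: [-1.5, 0.5, 3.9]
grip_width: 0.0309
grasp_force: 59.4
```

```bash
python3 -c "
from h import *
go(*grasp(-.045,-.004,.105,.0));o=monitor.get_obs();print(o['ft_force'].round(1),o['grasp_force'])
go(*place(-.068,.105,.085))"
```

```text
delta cm [ 0.   -0.04 -0.11] rotvec [ 0.001  0.001 -0.   ] | q [0.23 0.6  0.21 1.38 0.06 0.27] t 5.5 w 0.0309 pos [0.5439 0.1446 0.1083] target [0.544  0.1442 0.1093]
[-1.5  0.5  3.9] 59.43848669528961
delta cm [ -1.07 -40.72  -7.8 ] rotvec [-0.017 -0.517 -0.341] | q [0.23 0.6  0.21 1.38 0.06 0.27] t 5.5 w 0.0309 pos [0.5439 0.1446 0.1083] target [ 0.5517 -0.2634  0.1819]
```

Gripped (31 mm, 59 N). Lift up the slope, then straight up, clear of the toothbrush.

Call:
arm_command(
  increments=[
    {"dx":-0.6,"dy":0,"dz":-1.9,"wx":0,"wy":0,"wz":0,"grip":2},
    {"dx":-1.2,"dy":0,"dz":-3.8,"wx":0,"wy":0,"wz":0,"grip":2},
    {"dx":-1.5,"dy":0,"dz":-6,"wx":0,"wy":0,"wz":0,"grip":2},
    {"dx":-1,"dy":0,"dz":-9,"wx":0,"wy":0,"wz":0,"grip":2},
    {"dx":0,"dy":0,"dz":-12,"wx":0,"wy":0,"wz":0,"grip":2},
    {"dx":1,"dy":0,"dz":-15,"wx":0,"wy":0,"wz":0,"grip":2},
    {"dx":2,"dy":0,"dz":-18,"wx":0,"wy":-0.1,"wz":0,"grip":2},
    {"dx":3,"dy":0,"dz":-20,"wx":0,"wy":-0.2,"wz":-0.1,"grip":2},
    {"dx":3,"dy":-2,"dz":-21,"wx":0,"wy":-0.3,"wz":-0.2,"grip":2},
    {"dx":3,"dy":-4,"dz":-21,"wx":0,"wy":-0.4,"wz":-0.3,"grip":2},
  ],
)

```text
clock: 6.5
eef_pos: [0.5572, 0.1042, 0.3218]
tool_rot: [-0.128, 0.987, 0.013, 0.101]
ft_force: [-0.1, -0.7, -0.7]
grip_width: 0.0308
grasp_force: 59.4
```

```bash
python3 -c "
from h import *
go(*place(-.068,.105,.2));go(*place(-.068,.105,.085))"
```

```text
delta cm [ 10.21 -35.41   0.41] rotvec [-0.008 -0.11  -0.033] | q [ 0.18  0.19  0.15  1.33  0.02 -0.08] t 6.5 w 0.0308 pos [0.5572 0.1042 0.3218] target [ 0.5517 -0.2634  0.2969]
delta cm [ 12.53 -35.41  11.67] rotvec [-0.008 -0.11  -0.033] | q [ 0.18  0.19  0.15  1.33  0.02 -0.08] t 6.5 w 0.0308 pos [0.5572 0.1042 0.3218] target [ 0.5517 -0.2634  0.1819]
```

Call:
arm_command(
  increments=[
    {"dx":1,"dy":-3.5,"dz":0,"wx":0,"wy":-0.01,"wz":0,"grip":2},
    {"dx":2,"dy":-7,"dz":0,"wx":0,"wy":-0.02,"wz":0,"grip":2},
    {"dx":3,"dy":-11,"dz":0,"wx":0,"wy":-0.04,"wz":-0.01,"grip":2},
    {"dx":4,"dy":-15,"dz":0,"wx":0,"wy":-0.05,"wz":-0.01,"grip":2},
    {"dx":5.5,"dy":-19,"dz":0,"wx":0,"wy":-0.06,"wz":-0.02,"grip":2},
    {"dx":6.7,"dy":-23,"dz":0,"wx":0,"wy":-0.07,"wz":-0.02,"grip":2},
    {"dx":7.8,"dy":-27,"dz":0,"wx":0,"wy":-0.08,"wz":-0.03,"grip":2},
    {"dx":9,"dy":-31,"dz":0.2,"wx":-0.01,"wy":-0.1,"wz":-0.03,"grip":2},
    {"dx":9.8,"dy":-34,"dz":0.3,"wx":-0.01,"wy":-0.11,"wz":-0.03,"grip":2},
    {"dx":10.2,"dy":-35.4,"dz":0.4,"wx":-0.01,"wy":-0.11,"wz":-0.03,"grip":2},
  ],
)

```text
clock: 7.5
eef_pos: [0.5471, -0.2668, 0.2932]
tool_rot: [-0.137, 0.979, 0.024, 0.149]
ft_force: [0.2, -0.1, -0.4]
grip_width: 0.0308
grasp_force: 59.4
```

```bash
python3 -c "
from h import *
go(*place(-.068,.105,.085))"
```

```text
delta cm [ 2.82  0.13 10.78] rotvec [ 0.002 -0.011 -0.013] | q [-0.57  0.28  0.17  1.27  0.23 -0.82] t 7.5 w 0.0308 pos [ 0.5471 -0.2668  0.2932] target [ 0.5517 -0.2634  0.1819]
```

Call:
arm_command(
  increments=[
    {"dx":0.9,"dy":0.05,"dz":3.5,"wx":0,"wy":-0.005,"wz":-0.01,"grip":2},
    {"dx":1.9,"dy":0.1,"dz":7,"wx":0,"wy":-0.01,"wz":-0.01,"grip":2},
    {"dx":2.8,"dy":0.15,"dz":10.3,"wx":0,"wy":-0.01,"wz":-0.01,"grip":2},
    {"dx":2.8,"dy":0.15,"dz":10.3,"wx":0,"wy":-0.01,"wz":-0.01,"grip":2},
    {"dx":2.8,"dy":0.15,"dz":10.3,"wx":0,"wy":-0.01,"wz":-0.01,"grip":2},
  ],
)

```text
clock: 8.0
eef_pos: [0.5517, -0.2599, 0.1882]
tool_rot: [-0.144, 0.977, 0.025, 0.155]
ft_force: [0.1, -0.8, -0.1]
grip_width: 0.0306
grasp_force: 59.5
```

```bash
cat > v.py <<'E'
import sys
from h import *
n=sys.argv[1]; y0=float(sys.argv[2]); s=float(sys.argv[3])
go(*place(y0,s,.085))
T,r=fr(HOLD)
for cam in("side","top"):
    p,d,c=snap(cam); W=world(d,c); L=(W-T)@r.as_matrix()
    k=(d>0)&(abs(W[...,2]-.07)<.004)&(abs(L[...,0])<.034)&(abs(L[...,1])<.112)
    print(cam,"holder rect",np.round(cv2.minAreaRect((L[k][:,:2]*1000).astype(np.float32))[:2],1).tolist() if k.any() else None)
    for z in(.09,.1,.11,.12,.13):
        k=(d>0)&(abs(L[...,2]-z)<.005)&(abs(L[...,0])<.03)&(abs(L[...,1]-y0)<.03)
        if k.sum()>5: print(cam,z,k.sum(),"x",np.percentile(L[k][:,0]*1000,[4,50,96]).round(1),"y",np.percentile(L[k][:,1]*1000,[4,96]).round(1))
    k=(d>0)&(L[...,2]>.075)&(abs(L[...,0])<.03)&(abs(L[...,1]-y0)<.03)
    if k.any(): print("zmin",L[k][:,2].min())
    if cam=="side": cv2.imwrite(f"pics/{n}.png",p[170:440,240:500,::-1].repeat(2,0).repeat(2,1))
E
python3 v.py h1 -.068 .105
```

```text
delta cm [ 0.29 -0.34  0.56] rotvec [0.004 0.    0.001] | q [-0.56  0.32 -0.05  0.99  0.24 -0.83] t 8.0 w 0.0306 pos [ 0.5517 -0.2599  0.1882] target [ 0.5517 -0.2634  0.1819]
side holder rect [[0.8, 0.9], [63.6, 217.7]]
side 0.11 79 x [-3.5 -2.7  0.6] y [-78.1 -49.9]
side 0.12 104 x [-3.6 -2.8  0.9] y [-78.2 -49.5]
side 0.13 105 x [-3.5 -2.8  0.7] y [-78.6 -50.1]
zmin 0.10600258696915708
top holder rect [[-0.7, -1.2], [217.0, 62.3]]
top 0.11 14 x [-3.8 -2.8  2.2] y [-72.6 -49.3]
top 0.12 16 x [-3.8 -2.3  2.7] y [-69.1 -49.9]
top 0.13 20 x [-3.7 -2.1  3.1] y [-64.9 -49.7]
zmin 0.10951359340718568
```

View pics/h1.png

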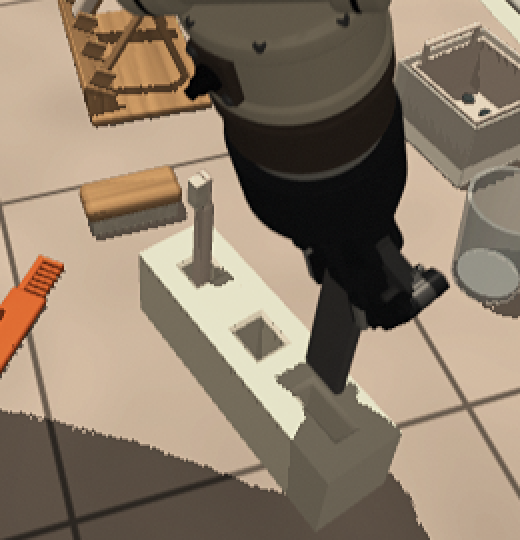

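The comb hangs vertical over the slot, with its foot at about (335,385) in the crop. It needs about 3 mm towards −y of the holder. Correct it and start inserting.

Call:
arm_command(
  increments=[
    {"dx":0.05,"dy":-0.32,"dz":0,"wx":0,"wy":0,"wz":0,"grip":2},
    {"dx":0.05,"dy":-0.32,"dz":0,"wx":0,"wy":0,"wz":0,"grip":2},
    {"dx":0.05,"dy":-0.32,"dz":0,"wx":0,"wy":0,"wz":0,"grip":2},
    {"dx":0.35,"dy":-0.32,"dz":0.95,"wx":0,"wy":0,"wz":0,"grip":2},
    {"dx":0.7,"dy":-0.32,"dz":1.9,"wx":0,"wy":0,"wz":0,"grip":2},
    {"dx":0.8,"dy":-0.32,"dz":2.4,"wx":0,"wy":0,"wz":0,"grip":2},
    {"dx":0.8,"dy":-0.32,"dz":2.4,"wx":0,"wy":0,"wz":0,"grip":2},
  ],
)

```text
clock: 8.8
eef_pos: [0.5514, -0.263, 0.1609]
tool_rot: [-0.144, 0.977, 0.025, 0.154]
ft_force: [0.2, -0.6, -0.5]
grip_width: 0.0308
grasp_force: 59.5
```

```bash
python3 v.py h2 -.068 .105; python3 -c "
from h import *
go(*place(-.068,.105,.003))"
```

```text
delta cm [-0.66 -0.04 -2.  ] rotvec [ 0.005 -0.001  0.   ] | q [-0.56  0.34 -0.09  0.93  0.24 -0.83] t 8.8 w 0.0308 pos [ 0.5514 -0.263   0.1609] target [ 0.5517 -0.2634  0.1819]
side holder rect [[1.2, 1.0], [64.0, 217.2]]
side 0.09 90 x [-4.8 -4.1 -1. ] y [-80.5 -52.2]
side 0.1 96 x [-4.8 -3.9  0.5] y [-80.8 -52.2]
side 0.11 100 x [-4.8 -4.  -0.5] y [-81.2 -52.2]
side 0.12 100 x [-4.9 -3.9  0.1] y [-81.5 -53.6]
side 0.13 107 x [-4.7 -4.   0. ] y [-81.6 -52.7]
zmin 0.07735738076934572
top holder rect [[-0.7, -1.4], [217.2, 62.3]]
top 0.09 16 x [-5.8 -4.3  1.1] y [-72.2 -51.4]
top 0.1 13 x [-5.6 -3.5  0.6] y [-65.1 -51.5]
top 0.11 16 x [-5.6 -2.5  1.7] y [-61.8 -51.8]
top 0.12 16 x [-5.4 -3.9  0.8] y [-59.1 -52.3]
top 0.13 12 x [-4.9 -1.6  1.8] y [-55.2 -52.5]
zmin 0.07907025028164903
delta cm [1.99 0.01 5.93] rotvec [0.003 0.001 0.001] | q [-0.56  0.34 -0.08  0.93  0.24 -0.83] t 8.9 w 0.0307 pos [ 0.5523 -0.2635  0.1625] target [ 0.5517 -0.2634  0.0999]
```

Call:
arm_command(
  increments=[
    {"dx":-0.1,"dy":-0.03,"dz":0,"wx":0,"wy":0,"wz":0,"grip":2},
    {"dx":-0.1,"dy":-0.03,"dz":0,"wx":0,"wy":0,"wz":0,"grip":2},
    {"dx":0.25,"dy":-0.03,"dz":1,"wx":0,"wy":0,"wz":0,"grip":2},
    {"dx":0.55,"dy":-0.03,"dz":2,"wx":0,"wy":0,"wz":0,"grip":2},
    {"dx":0.55,"dy":-0.03,"dz":2,"wx":0,"wy":0,"wz":0,"grip":2},
  ],
)

```text
clock: 9.4
eef_pos: [0.5518, -0.2627, 0.1394]
tool_rot: [-0.144, 0.977, 0.025, 0.153]
ft_force: [-0.2, 0.2, -0.6]
grip_width: 0.0306
grasp_force: 59.5
```

```bash
python3 -c "
from h import *
go(*place(-.068,.105,.002)); print(monitor.get_obs()['ft_force'])"
```

```text
delta cm [ 1.28 -0.09  3.84] rotvec [ 0.006 -0.002 -0.   ] | q [-0.56  0.36 -0.12  0.88  0.24 -0.83] t 9.4 w 0.0306 pos [ 0.5518 -0.2627  0.1394] target [ 0.5517 -0.2634  0.0989]
[-0.19810012  0.21255669 -0.60145897]
```

It's in the slot with no contact force. Continue down.

Call:
arm_command(
  increments=[
    {"dx":0.33,"dy":-0.05,"dz":1,"wx":0,"wy":0,"wz":0,"grip":2},
    {"dx":0.65,"dy":-0.05,"dz":2,"wx":0,"wy":0,"wz":0,"grip":2},
    {"dx":0.97,"dy":-0.05,"dz":3,"wx":0,"wy":0,"wz":0,"grip":2},
    {"dx":1.2,"dy":-0.05,"dz":3.7,"wx":0,"wy":0,"wz":0,"grip":2},
    {"dx":1.2,"dy":-0.05,"dz":3.7,"wx":0,"wy":0,"wz":0,"grip":2},
    {"dx":1.2,"dy":-0.05,"dz":3.7,"wx":0,"wy":0,"wz":0,"grip":2},
  ],
)

```text
clock: 10.0
eef_pos: [0.5536, -0.264, 0.1031]
tool_rot: [-0.144, 0.977, 0.024, 0.155]
ft_force: [-1.1, 0.1, 0.4]
grip_width: 0.0308
grasp_force: 59.5
```

```bash
python3 -c "
from h import *
go(*place(-.068,.105,.0)); print(monitor.get_obs()['ft_force'])"
```

```text
delta cm [0.35 0.11 0.53] rotvec [0.003 0.001 0.001] | q [-0.56  0.4  -0.17  0.79  0.24 -0.83] t 10.0 w 0.0308 pos [ 0.5536 -0.264   0.1031] target [ 0.5517 -0.2634  0.0969]
[-1.13309662  0.08996037  0.42547996]
```

Call:
arm_command(
  increments=[
    {"dx":0.2,"dy":0,"dz":0.3,"wx":0,"wy":0,"wz":0,"grip":2},
    {"dx":0.3,"dy":0,"dz":0.5,"wx":0,"wy":0,"wz":0,"grip":2},
    {"dx":0.3,"dy":0,"dz":0.5,"wx":0,"wy":0,"wz":0,"grip":2},
    {"dx":0.3,"dy":0,"dz":0.5,"wx":0,"wy":0,"wz":0,"grip":4},
    {"dx":0.3,"dy":0,"dz":0.5,"wx":0,"wy":0,"wz":0,"grip":5},
    {"dx":0.3,"dy":0,"dz":0.5,"wx":0,"wy":0,"wz":0,"grip":5},
    {"dx":0.3,"dy":0,"dz":0.5,"wx":0,"wy":0,"wz":0,"grip":5},
    {"dx":0.3,"dy":0,"dz":0.5,"wx":0,"wy":0,"wz":0,"grip":5},
  ],
)

```text
clock: 10.8
eef_pos: [0.5524, -0.2644, 0.0978]
tool_rot: [-0.144, 0.977, 0.024, 0.155]
ft_force: [-0.8, -0.8, 0.1]
grip_width: 0.0499
grasp_force: 0.0
```

Call:
arm_command(
  increments=[
    {"dx":0,"dy":0,"dz":-1.5,"wx":0,"wy":0,"wz":0,"grip":5},
    {"dx":0,"dy":0,"dz":-3,"wx":0,"wy":0,"wz":0,"grip":5},
    {"dx":0,"dy":0,"dz":-5,"wx":0,"wy":0,"wz":0,"grip":5},
    {"dx":0,"dy":0,"dz":-8,"wx":0,"wy":0,"wz":0,"grip":6},
    {"dx":0,"dy":0,"dz":-11,"wx":0,"wy":0,"wz":0,"grip":7},
    {"dx":0,"dy":0,"dz":-14,"wx":0,"wy":0,"wz":0,"grip":8.5},
    {"dx":0,"dy":0,"dz":-17,"wx":0,"wy":0,"wz":0,"grip":8.5},
    {"dx":0,"dy":0,"dz":-20,"wx":0,"wy":0,"wz":0,"grip":8.5},
    {"dx":0,"dy":0,"dz":-21,"wx":0,"wy":0,"wz":0,"grip":8.5},
    {"dx":0,"dy":0,"dz":-21,"wx":0,"wy":0,"wz":0,"grip":8.5},
  ],
)

```text
clock: 11.8
eef_pos: [0.4906, -0.2843, 0.299]
tool_rot: [-0.144, 0.977, 0.023, 0.157]
ft_force: [0.7, -0.8, 0.7]
grip_width: 0.0851
grasp_force: 0.0
```

```bash
python3 -c "
from h import *
go(*grasp(.045,-.008,.103,.15))
T,r=fr(HOLD)
p,d,c=snap('side'); W=world(d,c); L=(W-T)@r.as_matrix()
k=(d>0)&(L[...,2]>.08)&(L[...,2]<.2)&(abs(L[...,1]+.068)<.03)&(abs(L[...,0])<.04); q=L[k]; print(q.min(0),q.max(0))
for z in (.09,.11,.12,.14):
  e=abs(q[:,2]-z)<.006; print(z,np.percentile(q[e][:,:2],[4,50,96],axis=0).round(4).tolist())
"
```

```text
delta cm [-20.5   47.1   11.18] rotvec [0.017 0.522 0.341] | q [-0.66  0.2   0.08  1.27  0.26 -0.93] t 11.8 w 0.0851 pos [ 0.4906 -0.2843  0.299 ] target [0.5748 0.2329 0.2563]
[-0.00550204 -0.08144957  0.0800361 ] [ 0.00347042 -0.05001929  0.161475  ]
0.09 [[-0.0046, -0.0811], [-0.0037, -0.0682], [-0.0006, -0.0527]]
0.11 [[-0.0046, -0.081], [-0.0038, -0.0684], [0.0004, -0.0526]]
0.12 [[-0.0045, -0.0807], [-0.0034, -0.0686], [0.0013, -0.0525]]
0.14 [[-0.0043, -0.0772], [-0.0024, -0.0665], [0.0006, -0.0552]]
```

The comb is down: its top is at 0.160 m (expected 0.158), it is vertical and centred. Now the brush.

Call:
arm_command(
  increments=[
    {"dx":-1.8,"dy":4.2,"dz":0.5,"wx":0,"wy":0.05,"wz":0.03,"grip":8.5},
    {"dx":-3.6,"dy":8.4,"dz":1.2,"wx":0,"wy":0.1,"wz":0.06,"grip":8.5},
    {"dx":-5.4,"dy":12.6,"dz":2,"wx":0,"wy":0.14,"wz":0.09,"grip":8.5},
    {"dx":-7.3,"dy":16.8,"dz":3,"wx":0.01,"wy":0.19,"wz":0.12,"grip":8.5},
    {"dx":-9.1,"dy":21,"dz":4,"wx":0.01,"wy":0.23,"wz":0.15,"grip":8.5},
    {"dx":-11,"dy":25.2,"dz":5,"wx":0.01,"wy":0.28,"wz":0.18,"grip":8.5},
    {"dx":-12.8,"dy":29.4,"dz":6,"wx":0.01,"wy":0.33,"wz":0.21,"grip":8.5},
    {"dx":-14.6,"dy":33.6,"dz":7,"wx":0.01,"wy":0.37,"wz":0.24,"grip":8.5},
    {"dx":-16.4,"dy":37.7,"dz":8,"wx":0.01,"wy":0.42,"wz":0.27,"grip":8.5},
    {"dx":-18.2,"dy":41.8,"dz":9,"wx":0.02,"wy":0.46,"wz":0.3,"grip":8.5},
  ],
)

```text
clock: 12.85
eef_pos: [0.5611, 0.1768, 0.2661]
tool_rot: [0.003, 0.997, 0.003, -0.077]
ft_force: [0.5, -0.7, 0.5]
grip_width: 0.0851
grasp_force: 0.0
```

```bash
python3 -c "
from h import *
go(*grasp(.0443,-.008,.103,.11))"
```

```text
delta cm [-1.25  5.55  4.78] rotvec [-0.002  0.054  0.04 ] | q [0.28 0.55 0.54 1.71 0.05 0.28] t 12.85 w 0.0851 pos [0.5611 0.1768 0.2661] target [0.5665 0.2325 0.2172]
```

Call:
arm_command(
  increments=[
    {"dx":-0.6,"dy":2.8,"dz":1.5,"wx":0,"wy":0.03,"wz":0.02,"grip":8.5},
    {"dx":-1.25,"dy":5.5,"dz":3.5,"wx":0,"wy":0.054,"wz":0.04,"grip":8.5},
    {"dx":-1.25,"dy":5.55,"dz":4.5,"wx":0,"wy":0.054,"wz":0.04,"grip":8.5},
    {"dx":-1.25,"dy":5.55,"dz":4.5,"wx":0,"wy":0.054,"wz":0.04,"grip":8.5},
    {"dx":-1.25,"dy":5.55,"dz":4.5,"wx":0,"wy":0.054,"wz":0.04,"grip":8.5},
  ],
)

```text
clock: 13.35
eef_pos: [0.5671, 0.2297, 0.2223]
tool_rot: [0.022, 0.994, 0.002, -0.102]
ft_force: [1.0, 0.4, 0.1]
grip_width: 0.0848
grasp_force: 0.0
```

```bash
python3 -c "
from h import *
go(*grasp(.0443,-.008,.107,.0))"
```

```text
delta cm [-0.11  0.29 11.13] rotvec [-0.001  0.004  0.001] | q [0.35 0.65 0.58 1.7  0.08 0.38] t 13.35 w 0.0848 pos [0.5671 0.2297 0.2223] target [0.5456 0.2335 0.1131]
```

Call:
arm_command(
  increments=[
    {"dx":0,"dy":0.25,"dz":1.5,"wx":0,"wy":0,"wz":0,"grip":8.5},
    {"dx":0,"dy":0.25,"dz":3,"wx":0,"wy":0,"wz":0,"grip":8.5},
    {"dx":0,"dy":0.25,"dz":4.5,"wx":0,"wy":0,"wz":0,"grip":8.5},
    {"dx":0,"dy":0.25,"dz":6,"wx":0,"wy":0,"wz":0,"grip":8.5},
    {"dx":0,"dy":0.25,"dz":7.5,"wx":0,"wy":0,"wz":0,"grip":8.5},
    {"dx":0,"dy":0.25,"dz":9,"wx":0,"wy":0,"wz":0,"grip":8.5},
    {"dx":0,"dy":0.25,"dz":10.3,"wx":0,"wy":0,"wz":0,"grip":8.5},
    {"dx":0,"dy":0.25,"dz":11,"wx":0,"wy":0,"wz":0,"grip":8.5},
    {"dx":0,"dy":0.25,"dz":11,"wx":0,"wy":0,"wz":0,"grip":8.5},
    {"dx":0,"dy":0.25,"dz":11,"wx":0,"wy":0,"wz":0,"grip":8.5},
  ],
)

```text
clock: 14.35
eef_pos: [0.5462, 0.2336, 0.1166]
tool_rot: [0.022, 0.995, 0.003, -0.101]
ft_force: [0.3, -0.7, -0.1]
grip_width: 0.0853
grasp_force: 0.0
```

```bash
python3 -c "
from h import *
go(*grasp(.0443,-.008,.107,.0)); print(monitor.get_obs()['ft_force'])"
```

```text
delta cm [-0.01 -0.01  0.36] rotvec [0.001 0.008 0.   ] | q [0.36 0.64 0.31 1.42 0.08 0.4 ] t 14.35 w 0.0853 pos [0.5462 0.2336 0.1166] target [0.5456 0.2335 0.1131]
[ 0.27465385 -0.6540885  -0.05693481]
```

Call:
arm_command(
  increments=[
    {"dx":0,"dy":0,"dz":0.35,"wx":0,"wy":0,"wz":0,"grip":8.5},
    {"dx":0,"dy":0,"dz":0.35,"wx":0,"wy":0,"wz":0,"grip":5},
    {"dx":0,"dy":0,"dz":0.35,"wx":0,"wy":0,"wz":0,"grip":3.5},
    {"dx":0,"dy":0,"dz":0.35,"wx":0,"wy":0,"wz":0,"grip":2.5},
    {"dx":0,"dy":0,"dz":0.35,"wx":0,"wy":0,"wz":0,"grip":1},
    {"dx":0,"dy":0,"dz":0.35,"wx":0,"wy":0,"wz":0,"grip":1},
    {"dx":0,"dy":0,"dz":0.35,"wx":0,"wy":0,"wz":0,"grip":1},
    {"dx":0,"dy":0,"dz":0.35,"wx":0,"wy":0,"wz":0,"grip":1},
    {"dx":0,"dy":0,"dz":0.35,"wx":0,"wy":0,"wz":0,"grip":1},
    {"dx":0,"dy":0,"dz":0.35,"wx":0,"wy":0,"wz":0,"grip":1},
  ],
)

```text
clock: 15.35
eef_pos: [0.5449, 0.2342, 0.1119]
tool_rot: [0.022, 0.995, 0.002, -0.102]
ft_force: [-0.6, 1.1, 1.2]
grip_width: 0.019
grasp_force: 60.4
```

```bash
python3 -c "
from h import *
go(*grasp(.0443,-.008,.107,.0)); print(monitor.get_obs()['ft_force'])"
```

```text
delta cm [-0.05 -0.06 -0.13] rotvec [-0.     0.006  0.001] | q [0.36 0.65 0.3  1.41 0.08 0.4 ] t 15.35 w 0.019 pos [0.5449 0.2342 0.1119] target [0.5456 0.2335 0.1131]
[-0.63954632  1.14510819  1.22829459]
```

Gripped at 19 mm. Lift the same way.

Call:
arm_command(
  increments=[
    {"dx":-0.6,"dy":0,"dz":-1.9,"wx":0,"wy":0,"wz":0,"grip":1},
    {"dx":-1.2,"dy":0,"dz":-3.8,"wx":0,"wy":0,"wz":0,"grip":1},
    {"dx":-1.5,"dy":0,"dz":-6,"wx":0,"wy":0,"wz":0,"grip":1},
    {"dx":-1,"dy":0,"dz":-9,"wx":0,"wy":0,"wz":0,"grip":1},
    {"dx":0,"dy":0,"dz":-12,"wx":0,"wy":0,"wz":0,"grip":1},
    {"dx":1,"dy":0,"dz":-15,"wx":0,"wy":0,"wz":0,"grip":1},
    {"dx":2,"dy":0,"dz":-18,"wx":0,"wy":-0.1,"wz":0,"grip":1},
    {"dx":3,"dy":0,"dz":-21,"wx":0,"wy":-0.2,"wz":-0.1,"grip":1},
    {"dx":3,"dy":-2,"dz":-22,"wx":0,"wy":-0.3,"wz":-0.2,"grip":1},
    {"dx":3,"dy":-4,"dz":-22,"wx":0,"wy":-0.4,"wz":-0.3,"grip":1},
  ],
)

```text
clock: 16.35
eef_pos: [0.5593, 0.194, 0.3365]
tool_rot: [-0.129, 0.986, 0.013, 0.104]
ft_force: [0.8, 0.4, -0.5]
grip_width: 0.0191
grasp_force: 60.3
```

```bash
python3 -c "
from h import *
go(*place(.0,.107,.22))"
```

```text
delta cm [ 12.78 -37.22  -0.89] rotvec [-0.009 -0.105 -0.031] | q [ 0.34  0.24  0.25  1.37 -0.02  0.08] t 16.35 w 0.0191 pos [0.5593 0.194  0.3365] target [ 0.5321 -0.1983  0.3189]
```

Call:
arm_command(
  increments=[
    {"dx":1.2,"dy":-3.5,"dz":-0.1,"wx":0,"wy":-0.01,"wz":0,"grip":1},
    {"dx":2.4,"dy":-7,"dz":-0.2,"wx":0,"wy":-0.02,"wz":0,"grip":1},
    {"dx":3.8,"dy":-11,"dz":-0.3,"wx":0,"wy":-0.04,"wz":-0.01,"grip":1},
    {"dx":5.1,"dy":-15,"dz":-0.4,"wx":0,"wy":-0.05,"wz":-0.01,"grip":1},
    {"dx":6.5,"dy":-19,"dz":-0.5,"wx":0,"wy":-0.06,"wz":-0.02,"grip":1},
    {"dx":7.9,"dy":-23,"dz":-0.6,"wx":0,"wy":-0.07,"wz":-0.02,"grip":1},
    {"dx":9.3,"dy":-27,"dz":-0.7,"wx":0,"wy":-0.08,"wz":-0.03,"grip":1},
    {"dx":10.7,"dy":-31,"dz":-0.8,"wx":-0.01,"wy":-0.1,"wz":-0.03,"grip":1},
    {"dx":12,"dy":-35,"dz":-0.9,"wx":-0.01,"wy":-0.105,"wz":-0.03,"grip":1},
    {"dx":12.8,"dy":-37.2,"dz":-0.9,"wx":-0.01,"wy":-0.105,"wz":-0.03,"grip":1},
  ],
)

```text
clock: 17.35
eef_pos: [0.5272, -0.2019, 0.3162]
tool_rot: [-0.139, 0.979, 0.022, 0.149]
ft_force: [-0.1, 0.4, -1.1]
grip_width: 0.0192
grasp_force: 60.3
```

```bash
python3 -c "
from h import *
go(*place(.0,.107,.09))"
```

```text
delta cm [ 3.25  0.18 12.31] rotvec [-0.001 -0.011 -0.01 ] | q [-0.48  0.17  0.09  1.27  0.21 -0.74] t 17.35 w 0.0192 pos [ 0.5272 -0.2019  0.3162] target [ 0.5321 -0.1983  0.1889]
```

Call:
arm_command(
  increments=[
    {"dx":0.8,"dy":0.05,"dz":3,"wx":0,"wy":-0.005,"wz":-0.01,"grip":1},
    {"dx":1.6,"dy":0.1,"dz":6,"wx":0,"wy":-0.01,"wz":-0.01,"grip":1},
    {"dx":2.4,"dy":0.1,"dz":9,"wx":0,"wy":-0.01,"wz":-0.01,"grip":1},
    {"dx":3.2,"dy":0.1,"dz":12,"wx":0,"wy":-0.01,"wz":-0.01,"grip":1},
    {"dx":3.2,"dy":0.1,"dz":12,"wx":0,"wy":-0.01,"wz":-0.01,"grip":1},
    {"dx":3.2,"dy":0.1,"dz":12,"wx":0,"wy":-0.01,"wz":-0.01,"grip":1},
  ],
)

```text
clock: 17.95
eef_pos: [0.5329, -0.1957, 0.1926]
tool_rot: [-0.145, 0.977, 0.023, 0.154]
ft_force: [-0.5, 0.2, 0.7]
grip_width: 0.0191
grasp_force: 60.4
```

```bash
python3 v.py h3 0 .107
```

```text
delta cm [ 0.41 -0.23  0.78] rotvec [ 0.001 -0.001  0.003] | q [-0.47  0.22 -0.17  0.95  0.21 -0.74] t 17.95 w 0.0191 pos [ 0.5329 -0.1957  0.1926] target [ 0.5321 -0.1983  0.1839]
side holder rect [[0.9, 0.9], [64.1, 217.2]]
side 0.11 36 x [-6.6 -4.9  5. ] y [-7.  10.1]
side 0.12 72 x [-6.6 -4.8  7.1] y [-7.1  9. ]
side 0.13 82 x [-6.4 -4.9  6.1] y [-6.9 10.1]
zmin 0.10867428397875122
top holder rect [[-0.7, 5.5], [203.1, 62.3]]
top 0.12 14 x [-4.6  2.1  7.6] y [ 9.1 11.1]
zmin 0.07530456637669024
```

View pics/h3.png

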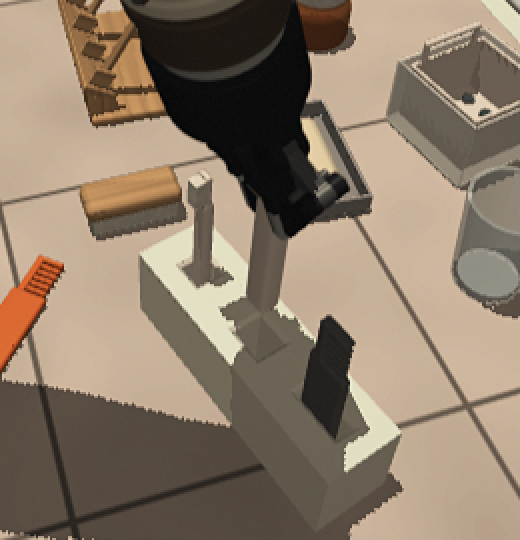

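The brush hangs vertical over the middle well, with its foot at about (262,308) in the crop. The comb is seated in the slot. Insert with a small y correction.

Call:
arm_command(
  increments=[
    {"dx":0,"dy":-0.15,"dz":0,"wx":0,"wy":0,"wz":0,"grip":1},
    {"dx":0,"dy":-0.15,"dz":0,"wx":0,"wy":0,"wz":0,"grip":1},
    {"dx":0.33,"dy":-0.15,"dz":1,"wx":0,"wy":0,"wz":0,"grip":1},
    {"dx":0.65,"dy":-0.15,"dz":2,"wx":0,"wy":0,"wz":0,"grip":1},
    {"dx":0.97,"dy":-0.15,"dz":3,"wx":0,"wy":0,"wz":0,"grip":1},
    {"dx":1.3,"dy":-0.15,"dz":4,"wx":0,"wy":0,"wz":0,"grip":1},
    {"dx":1.6,"dy":-0.15,"dz":5,"wx":0,"wy":0,"wz":0,"grip":1},
    {"dx":1.6,"dy":-0.15,"dz":5,"wx":0,"wy":0,"wz":0,"grip":1},
    {"dx":1.6,"dy":-0.15,"dz":5,"wx":0,"wy":0,"wz":0,"grip":1},
  ],
)

```text
clock: 18.95
eef_pos: [0.5338, -0.1971, 0.1396]
tool_rot: [-0.145, 0.977, 0.023, 0.155]
ft_force: [0.8, 0.4, -0.9]
grip_width: 0.0191
grasp_force: 60.4
```

```bash
python3 -c "
from h import *
go(*place(0,.107,.0)); print(monitor.get_obs()['ft_force'])"
```

```text
delta cm [ 1.44 -0.07  3.81] rotvec [ 0.001 -0.     0.003] | q [-0.47  0.27 -0.25  0.82  0.22 -0.74] t 18.95 w 0.0191 pos [ 0.5338 -0.1971  0.1396] target [ 0.5321 -0.1983  0.0989]
[ 0.83852617  0.39002287 -0.85638824]
```

Call:
arm_command(
  increments=[
    {"dx":0.35,"dy":-0.05,"dz":1,"wx":0,"wy":0,"wz":0,"grip":1},
    {"dx":0.7,"dy":-0.05,"dz":2,"wx":0,"wy":0,"wz":0,"grip":1},
    {"dx":1.05,"dy":-0.05,"dz":3,"wx":0,"wy":0,"wz":0,"grip":1},
    {"dx":1.3,"dy":-0.05,"dz":3.7,"wx":0,"wy":0,"wz":0,"grip":1},
    {"dx":1.3,"dy":-0.05,"dz":3.7,"wx":0,"wy":0,"wz":0,"grip":1},
    {"dx":1.3,"dy":-0.05,"dz":3.7,"wx":0,"wy":0,"wz":0,"grip":1},
  ],
)

```text
clock: 19.55
eef_pos: [0.5331, -0.1979, 0.1006]
tool_rot: [-0.145, 0.977, 0.023, 0.155]
ft_force: [-1.3, -0.6, -1.0]
grip_width: 0.0193
grasp_force: 60.4
```

```bash
python3 -c "
from h import *
go(*place(0,.107,.0)); print(monitor.get_obs()['ft_force'])"
```

```text
delta cm [ 0.15 -0.01  0.12] rotvec [0.001 0.    0.003] | q [-0.47  0.31 -0.31  0.72  0.22 -0.74] t 19.55 w 0.0193 pos [ 0.5331 -0.1979  0.1006] target [ 0.5321 -0.1983  0.0989]
[-1.3096307  -0.58878687 -1.04788389]
```

Release to 4.5 cm and retract along the tool axis.

Call:
arm_command(
  increments=[
    {"dx":0.05,"dy":0,"dz":0.1,"wx":0,"wy":0,"wz":0,"grip":2.5},
    {"dx":0.05,"dy":0,"dz":0.1,"wx":0,"wy":0,"wz":0,"grip":3.5},
    {"dx":0.05,"dy":0,"dz":0.1,"wx":0,"wy":0,"wz":0,"grip":4.5},
    {"dx":0.05,"dy":0,"dz":0.1,"wx":0,"wy":0,"wz":0,"grip":4.5},
    {"dx":0.05,"dy":0,"dz":0.1,"wx":0,"wy":0,"wz":0,"grip":4.5},
    {"dx":0.05,"dy":0,"dz":-1,"wx":0,"wy":0,"wz":0,"grip":4.5},
    {"dx":0.05,"dy":0,"dz":-2.5,"wx":0,"wy":0,"wz":0,"grip":4.5},
    {"dx":0.05,"dy":0,"dz":-4.5,"wx":0,"wy":0,"wz":0,"grip":4.5},
    {"dx":0.05,"dy":0,"dz":-7,"wx":0,"wy":0,"wz":0,"grip":4.5},
    {"dx":0.05,"dy":0,"dz":-10,"wx":0,"wy":0,"wz":0,"grip":4.5},
  ],
)

```text
clock: 20.55
eef_pos: [0.5022, -0.2068, 0.1967]
tool_rot: [-0.145, 0.977, 0.023, 0.155]
ft_force: [-0.2, 0.1, 0.6]
grip_width: 0.0453
grasp_force: 0.0
```

Call:
arm_command(
  increments=[
    {"dx":0,"dy":0,"dz":-4,"wx":0,"wy":0,"wz":0,"grip":4.5},
    {"dx":0,"dy":0,"dz":-8,"wx":0,"wy":0,"wz":0,"grip":4.5},
    {"dx":5,"dy":0,"dz":-12,"wx":0,"wy":0,"wz":0,"grip":4.5},
    {"dx":10,"dy":0,"dz":-12,"wx":0,"wy":0,"wz":0,"grip":4.5},
    {"dx":12,"dy":0,"dz":-12,"wx":0,"wy":0,"wz":0,"grip":4.5},
    {"dx":12,"dy":0,"dz":-12,"wx":0,"wy":0,"wz":0,"grip":4.5},
  ],
)

```text
clock: 21.15
eef_pos: [0.3549, -0.2513, 0.2729]
tool_rot: [-0.143, 0.977, 0.023, 0.154]
ft_force: [1.2, 0.5, -0.7]
grip_width: 0.0451
grasp_force: 0.0
```

```bash
python3 -c "
from h import *
T,r=fr(HOLD)
p,d,c=snap('side'); W=world(d,c); L=(W-T)@r.as_matrix()
for y0 in(-.068,0,.07):
  k=(d>0)&(L[...,2]>.08)&(L[...,2]<.2)&(abs(L[...,1]-y0)<.03)&(abs(L[...,0])<.04); q=L[k]; print(y0,q.min(0).round(4),q.max(0).round(4))
  for z in (.09,.12,.14):
    e=abs(q[:,2]-z)<.006; print(z,np.percentile(q[e][:,:2],[4,50,96],axis=0).round(4).tolist())
cv2.imwrite('pics/fin.png',p[100:450,180:560,::-1].repeat(2,0).repeat(2,1)[:600])
"
```

```text
-0.068 [-0.0045 -0.0815  0.0801] [ 0.0044 -0.0499  0.1612]
0.09 [[-0.0043, -0.081], [-0.0036, -0.068], [0.0002, -0.0523]]
0.12 [[-0.0041, -0.0808], [-0.0028, -0.0691], [0.0012, -0.0521]]
0.14 [[-0.0038, -0.0772], [-0.0019, -0.067], [0.0014, -0.0554]]
0 [-0.0177 -0.0123  0.08  ] [0.0087 0.0073 0.1604]
0.09 [[-0.0069, -0.0116], [-0.0052, -0.0083], [0.0064, 0.0057]]
0.12 [[-0.0069, -0.0117], [-0.0032, -0.0105], [0.0066, -0.003]]
0.14 [[-0.0171, -0.0102], [-0.0117, -0.0085], [0.0027, 0.0041]]
0.07 [-0.0112  0.0623  0.0801] [0.0061 0.076  0.1736]
0.09 [[-0.0042, 0.0632], [-0.0028, 0.0652], [0.0046, 0.0733]]
0.12 [[-0.0044, 0.0636], [-0.0027, 0.0659], [0.005, 0.0733]]
0.14 [[-0.0043, 0.0639], [-0.0016, 0.0651], [0.0039, 0.0718]]
```

View pics/fin.png

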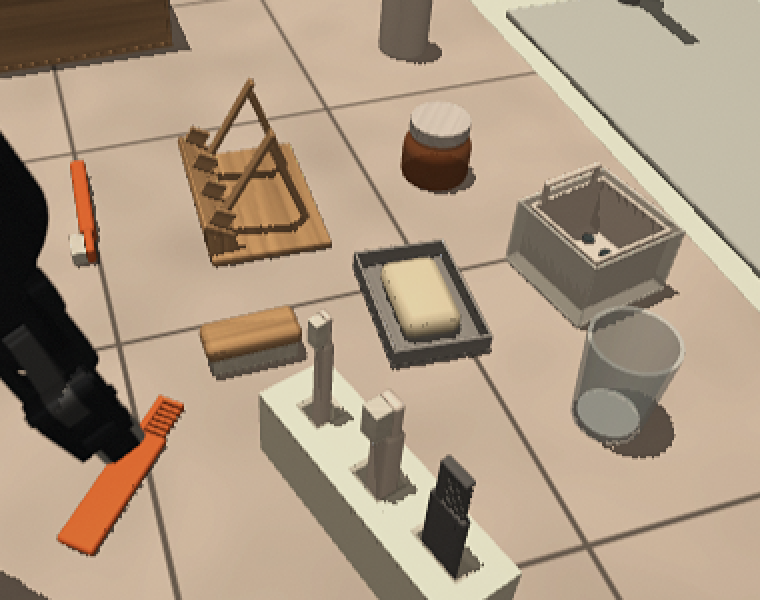

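Both stand upright on their floors (tops about 0.160 m): brush at (383,445), comb at (448,515). The toothbrush and everything else are untouched and the arm is clear, so I hand in.

```bash
python3 -c "
from workcell import job; print(job.job_done())"
```

```text
the job is handed in; nothing more can be done
None
```

The job is handed in: the comb stands in the slot and the denture brush in the middle well, both upright, down at the floor by camera measurement and let go; nothing else on the shelf was moved.

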